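# Park the slicer's hand guard over its blade

### The job

Make the mandoline slicer safe to put away: with a fingertip hold down the grey spring catch on the side of the slicer and, while it is down, push the sliding hand guard past the catch's tooth; then push the guard on until it is fully home over the blade and let the catch spring back up behind it. Only press and push, without forcing or squeezing anything; lift nothing, and leave the glass, the jam jar, the salt shaker and the butter where they stand.

Things in the scene. Friction and masses are not known exactly. Their poses are not given: they have to be found in the camera images.
- slicer: White mandoline slicer with a steel runway, fixed on the worktop, 138 mm wide over its two side rails, 370 long (y -180 to +187 mm with its loop handle). Origin: middle of its underside, on the worktop; y runs along the runway from the infeed end to the V blade and handle, z is up; the catch is on its -x side, towards the robot. Rails reach z = 35 mm, the runway 22.
- guard (a joint): Travel of the hand guard along the slicer's +y, m: 0 = infeed end, 0.040 = its front meets the raised tooth, 0.154 = its rear has cleared the tooth, 0.159 = home against the end bar, over the blade. Starts at 0 to 0.03. Grey holder 100 mm long, 136 wide, captive on the rails, mushroom knob on top; 1.5 N of friction, stays where it is left.
- catch (a joint): How far the spring catch is pressed down, m: 0 = up, 0.011 = bottomed. At 0.008 or more its tooth is below the guard and the guard can pass. With the guard over the tooth, the guard keeps it down at about 0.008; it springs up when the guard's rear edge has passed. The spring takes about 3 N to start, 7 N at the bottom.
- catch_pad (a point): Centre of the top face of the catch's grey ribbed thumb bar, 34 mm (slicer x) by 66 mm (slicer y), top 40 mm above the worktop when up, 29 when bottomed. It stands in a white housing (rim 27 mm high) on the slicer's -x side, at slicer x = -89, y = -84 mm, and moves down with the catch.
- catch_tooth (a point): Centre of the top of the catch's steel tooth, 14 x 14 mm, standing 10 mm up out of the runway in the guard's way, at slicer x = -43, y = -23 mm. It is one piece with the thumb bar and moves down with it.
- guard_wing (a point): Centre of the flat upright push face of the guard's thumb wing; the face looks to the slicer's -y. It spans slicer x -107 to -68 mm and heights 44 to 70 mm above the worktop, so it passes 4 mm over the raised thumb bar; behind it the space over the bar is free, beside the guard's wall at x = -68. Point: slicer x = -87, y = -108 mm + guard travel, height 57 mm.
- guard_knob (a point): Centre of the top of the guard's mushroom knob, 54 mm across, 86 mm above the worktop (highest point of the slicer); over the guard's middle, moves with it.
- tumbler: Clear drinking glass, 81 mm across, 86 mm high, beyond the slicer's handle end; bystander, loose. Origin: centre of its underside.
- jam_jar: Jam jar with a white lid, about 60 mm across, 100 mm high, beyond the slicer's handle end; bystander, loose. Origin: centre of its underside.
- salt_shaker: Salt shaker, 44 mm across, 90 mm high, beyond the slicer's infeed end; bystander, loose. Origin: centre of its underside.
- butter: Wrapped block of butter, 73 x 102 x 37 mm, beyond the slicer's infeed end; bystander, loose. Origin: centre of its underside.

How it is judged:
On the way, in this order (a step that is already met when the one before it is completed fails the run):
1. the catch is pressed fully down by the fingers while the guard still stands before its tooth (value of joint catch above 0.0075 m and value of joint guard below 0.045 m and contact force between the fingers and catch above 0.5 N), for 0.1 s.
2. the guard has been slid over the tooth with the fingers still holding the catch down (value of joint guard between 0.046 and 0.12 m and value of joint catch above 0.007 m and contact force between the fingers and catch above 0.3 N).
At the end, for the whole second after the job is handed in: The guard is home over the blade (travel over 0.152 m), the catch has sprung up behind it (pressed less than 2 mm), and the four bystanders are within 20 mm of where they stood (value of joint guard above 0.152 m and value of joint catch below 0.002 m and linear speed of each of jam_jar, tumbler below 0.02 m/s and distance of each of tumbler, jam_jar, salt_shaker, butter from where it was at the start of the episode below 0.02 m); the robot touches nothing.
It fails at once if the guard is rammed, or squeezed in the fingers, with more than 35 N (contact force between the fingers and guard above 35 N).
It fails at once if the catch is forced with more than 40 N (contact force between the fingers and catch above 40 N).
It fails at once if a bystander is shifted, lifted or knocked over (distance of any of tumbler, jam_jar, salt_shaker, butter from where it was at the start of the episode above 0.02 m or angle between any of tumbler, jam_jar, salt_shaker's own z axis and vertical above 0.3 rad).
It also fails if it takes over 42 s, if anything falls off the work surface, if the arm or the gripper's body presses on something with over 40 N, if the wrist force passes 120 N, or if a joint passes its speed limit or range.

### The arm

A 6-joint arm with a two-finger parallel gripper is mounted at the origin on a cart in front of the work surface, level with it; the furniture and walls round the work are solid. World frame = base frame: x ahead of the robot, y to its left, z up, the work surface at z = 0. Lengths are in m, angles in rad, forces in N, time in s.
With the tool pointing down it reaches from about 0.35 to 0.8 m from the base axis. Payload 7.3 kg.
Tool frame: the origin (TCP) lies at the very end of the fingers, on their centre line; the grasp point (between the pads) lies 19 mm behind it; z points along the fingers, y is the line along which they close (so a half turn about z gives the same grasp; the last joint's range is limited). The gripper opens to 85 mm and grips with 20 to 120 N. Pads are 22 mm wide; open, the fingers measure 114 mm over their backs; the gripper's body (76 mm by 85 mm) begins 54 mm behind the grasp point. The pads swing forward as they close: fully open they stand 13 mm farther back than shut.
Start: joints at [-1.348, 0.342, 1.524, -0, 1.275, -0.146], TCP at [0.189, -0.49, 0.231] pointing down, gripper open.
Joint ranges: [-2.53, 2.53], [-0.77, 2.02], [0.04, 2.7], [-1, 4.14], [0.28, 2.66], [-3.11, 3.11]. Speed limits (rad/s): [2.57, 2.57, 3.14, 3.14, 3.14, 3.14].

### API

Orientations are given as a unit quaternion [x, y, z, w].
In Python, from workcell import state, optics, manip gives the robot as it stands. The module is installed in compiled form; this text tells all that it offers.
- The arm moves only by the tool carry_out, never from a script. Its argument "series" is a list of rows, each an object with "gripper": the opening in per cent of the stroke, from 0 (shut) to 100 (fully open); "delta_pos": the shift along the tool's x, y, z in cm, a list of three; "rotation": the turn, a rotation vector about the tool's x, y, z in degrees, a list of three. A call has exactly 10 rows; each row shifts and turns the commanded pose from where the row before left it, along the tool's axes as they then stand; what a row does not reach is not made up. A row lasts 1/12 s, in which the tool goes at most 41.7 mm and 7.16 degrees, less where a joint would pass 70% of its speed; a pose out of reach is approached as far as the arm can. A call with a gripper value outside its range is refused whole. The fingers move at their own pace and stop on an object; "newtons" is the grip in N (left out, the last holds). Time passes only in rows, so rows that do not move let the fingers close, or fill a call up. It gives the time, the measured TCP pose, the force, the opening and the grip force at its end, in the units of the state.
- state(): the state, without advancing time (a new reading comes with each control period).
- optics.capture(name): name is "side" or "top"; returns (picture, depth): 480x640x3 uint8, blue, green, red; 480x640 float32, m along the optical axis (not along the pixel's ray), 0 where there is no reading.
- optics.camera_params(name): a dict with "fx", "fy", "cx", "cy" (pixels), "world_from_camera" (4x4, takes a point from camera to world coordinates). Camera axes: x right, y up, looking along -z (the intrinsics and any distortion apply to the point x, -y, -z); pixel columns grow to the right and rows downward; lengths in m; the calibration is good to about 2 mm. A picture is of the moment at which its call begins. camera_params takes no time and is no camera call.
- manip.sign_off(): hands the job in; it is judged then, once.
The state is a dict: "time": time; "joint_pos": joint angles; "joint_vel": joint speeds; "effort": joint torques, N m; "ee_pos": TCP position; "ee_rot": TCP orientation; "force": force on the tool from outside, world axes, zero at the start; "torque": the same for the moment, N m; "finger_gap": finger opening in m; "finger_force": force on a finger pad.
Only numpy, scipy, OpenCV 4.12 (cv2) and the standard library are available. Lean on these libraries where they do the work, as an engineer would, in place of code of your own. Each camera call takes 0.05 s, during which the arm holds its last target. There are 200 camera calls.

## Working session

There is one attempt and no reset: what is moved stays moved. The work goes in short steps, Python scripts to look and compute and a tool call to move; the robot and the scene stay as the last step left them, time stands still between calls to the robot, and variables do not carry over. Pictures are saved under pics/ and viewed, at most 10 in all, crops included, and the job is handed in when it is done.

Besides the shell and the picture viewer there is one more tool, called after ">>>" in YAML: its name, and indented under it one key for each argument. carry_out: Moves the arm, as the interface text tells. Its arguments: {"type":"object","properties":{"series":{"type":"array","items":{"type":"object","properties":{"gripper":{"type":"number"},"delta_pos":{"type":"array","items":{"type":"number"}},"rotation":{"type":"array","items":{"type":"number"}}}}},"newtons":{"type":"number"}},"required":["series"]}

```bash
mkdir -p pics; cat > h.py <<'E'
import numpy as np, cv2
from workcell import state, optics, manip
def grab(n):
    p,d=optics.capture(n); return p,d,optics.camera_params(n)
def world(c,u,v,d):
    u,v,d=map(np.asarray,(u,v,d))
    P=np.stack([(u-c["cx"])/c["fx"]*d,-(v-c["cy"])/c["fy"]*d,-d,np.ones_like(d)],-1)
    return (P@np.array(c["world_from_camera"]).T)[...,:3]
def cloud(c,d):
    v,u=np.mgrid[:480,:640]; return world(c,u,v,d.astype(float))
E
python3 - <<'E'
from h import *
for n in("top","side"):
    p,d,c=grab(n); cv2.imwrite(f"pics/{n}0.png",p); np.savez(f"{n}0.npz",p=p,d=d)
    print(n,c)
print(state())
E
```

```text
top {'fx': 591.9447365008397, 'fy': 591.9447365008397, 'cx': 320.20351178040954, 'cy': 240.26256957973789, 'world_from_camera': array([[-0.00804492,  0.99637098, -0.08473581,  0.42624737],
       [-0.99982785, -0.00659799,  0.01734202, -0.02105698],
       [ 0.01672   ,  0.08486074,  0.99625253,  1.2437339 ],
       [ 0.        ,  0.        ,  0.        ,  1.        ]])}
side {'fx': 593.8415036441583, 'fy': 593.8415036441583, 'cx': 316.0345986452344, 'cy': 243.83052109066105, 'world_from_camera': array([[-0.92146169,  0.2642736 , -0.28472411,  0.15731589],
       [-0.38812236, -0.65727304,  0.64602878,  0.77234375],
       [-0.01641313,  0.70579856,  0.70822242,  0.95803199],
       [ 0.        ,  0.        ,  0.        ,  1.        ]])}
{'time': 0.1, 'joint_pos': array([-1.34800922e+00,  3.42675839e-01,  1.52491267e+00, -7.80431438e-06,
        1.27541600e+00, -1.45990110e-01]), 'joint_vel': array([-0.00042777, -0.00228921, -0.00209436, -0.00068747,  0.00172614,
       -0.00120941]), 'effort': array([ 1.88002377e-03, -4.34446335e+01, -2.46489555e+01, -2.54381976e-04,
        4.69329345e-03,  6.10233698e-06]), 'ee_pos': array([ 0.18919284, -0.48934146,  0.23068671]), 'ee_rot': array([ 9.83048076e-01,  1.83346616e-01, -3.08294969e-05, -7.05263688e-04]), 'force': array([ 0.08092047, -0.14916033, -0.15050173]), 'torque': array([ 0.0042377 ,  0.03223442, -0.01050827]), 'finger_force': 0.0, 'finger_gap': 0.08542309753596995}
```

View pics/top0.png

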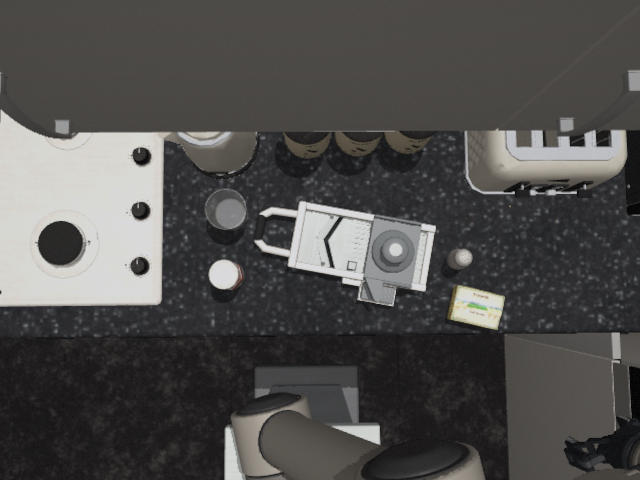

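View pics/side0.png

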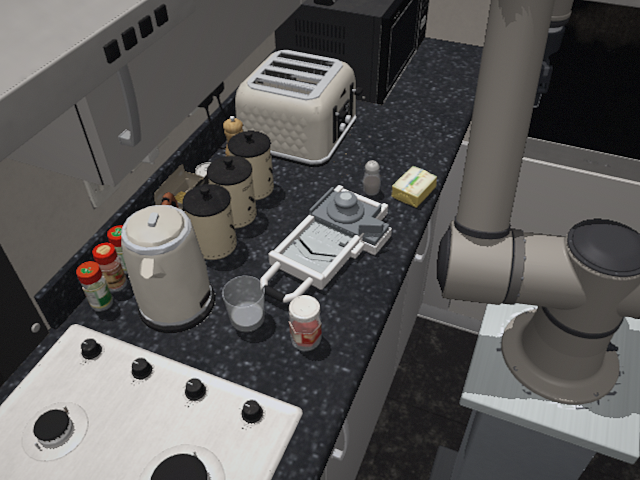

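The top view shows the slicer lying roughly along image rows: rail corners are at about (303,204), (435,228) and (290,268). The knob is at (395,251), the wing at (378,292) and the handle on the left at (262,230). The side view confirms this: guard near the infeed end, glass and jam jar beyond the handle, shaker and butter beyond the infeed end.

```bash
python3 - <<'E'
from h import *
z=np.load("top0.npz"); p,d=z["p"],z["d"]; c=optics.camera_params("top")
W=cloud(c,d); hsv=cv2.cvtColor(p,cv2.COLOR_BGR2HSV)
v,u=np.mgrid[:480,:640]
roi=(u>245)&(u<440)&(v>195)&(v<312)&(d>0)
m=roi&(W[...,2]>0.028)&(W[...,2]<0.042)&(hsv[...,2]>150)&(u>288)
n,l,s,_=cv2.connectedComponentsWithStats(m.astype(np.uint8)); 
P=W[m][:,:2]
b=roi&(W[...,2]>0.02)&(u>250)
r=cv2.minAreaRect((P*1000).astype(np.float32)); print(m.sum(),r,cv2.boxPoints(r))
# direction from far rail edge
yaw=np.deg2rad(r[2]); 
cand=[yaw+k*np.pi/2 for k in range(4)]
yaw=min(cand,key=lambda a:abs((a+0.18+np.pi)%(2*np.pi)-np.pi)); print("yaw deg",np.rad2deg(yaw))
ex=np.array([np.cos(yaw),np.sin(yaw)]);ey=np.array([-ex[1],ex[0]])
for nm,q in(("white",m),("all",b),("knob",roi&(W[...,2]>.08)),("wing",roi&(W[...,2]>.06)&(W[...,2]<.078))):
    Q=W[q][:,:2]; print(nm,q.sum(),"x",np.percentile(Q@ex,[.5,50,99.5]),"y",np.percentile(Q@ey,[.5,50,99.5]),Q.mean(0),np.median(W[q][:,2]))
for uu,vv in((225,210),(226,275),(459,259),(477,307),(378,292),(395,251)): print(uu,vv,W[vv,uu].round(3))
cv2.imwrite("pics/crop.png",cv2.resize(p[190:320,245:445],None,fx=4,fy=4,interpolation=cv2.INTER_CUBIC))
E
```

```text
2724 ((498.8935852050781, -115.40451049804688), (303.841064453125, 178.2636260986328), 79.10504150390625) [[ 382.654   -247.74002]
 [ 557.70447 -281.43344]
 [ 615.1332    16.931  ]
 [ 440.0827    50.62442]]
yaw deg 349.10504150390625
white 2724 x [0.43405596 0.52483547 0.60003694] y [-0.1690914  -0.03486673  0.12516832] [ 0.51500109 -0.12333412] 0.03651022399317383
all 8997 x [0.42452546 0.52275838 0.5997124 ] y [-0.16941683 -0.04558329  0.19105363] [ 0.50968955 -0.1206666 ] 0.034915695008524095
knob 414 x [0.50832929 0.53157823 0.55624996] y [-0.11362865 -0.08927364  0.19509987] [ 0.50536548 -0.18640482] 0.0833621289093528
wing 360 x [0.4263867  0.45783173 0.55831665] y [-0.11660652 -0.06828535  0.21426909] [ 0.44786331 -0.15529308] 0.06823043640906334
225 210 [0.596 0.157 0.009]
226 275 [0.458 0.141 0.1  ]
459 259 [ 0.486 -0.313  0.09 ]
477 307 [ 0.39  -0.36   0.036]
378 292 [ 0.423 -0.155  0.07 ]
395 251 [ 0.503 -0.188  0.086]
```

View pics/crop.png

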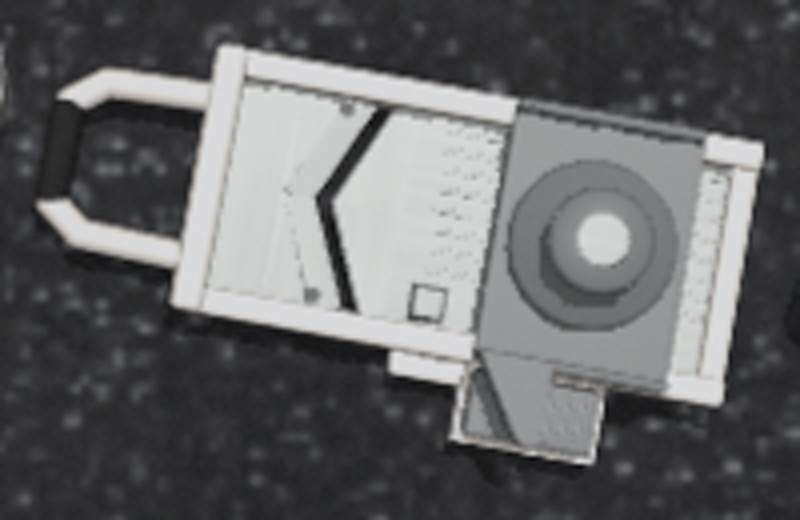

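The crop shows the slicer clearly, with rail corners at crop (765,145), (720,403), (235,47) and (172,305). The ribbed bar is visible to the right of (behind) the wing at about crop (575,400), so there is room to press there right away.

```bash
cat >> h.py <<'E'
from scipy.spatial.transform import Rotation as R
def ray(c,u,v,z):
    M=np.array(c["world_from_camera"]); o=M[:3,3]; r=M[:3,:3]@[(u-c["cx"])/c["fx"],-(v-c["cy"])/c["fy"],-1]
    return o+r*(z-o[2])/r[2]
def totool(P):
    s=state(); return R.from_quat(s["ee_rot"]).inv().apply(np.array(P)-s["ee_pos"])*100
E
python3 - <<'E'
from h import *
c=optics.camera_params("top")
C=np.array([ray(c,245+a/4,190+b/4,.035)[:2] for a,b in((765,143),(722,405),(235,45),(170,307))])
yd=(C[2]+C[3]-C[0]-C[1])/2; yaw=np.arctan2(-yd[0],yd[1]); print(np.rad2deg(yaw),np.linalg.norm(yd),np.linalg.norm(C[0]-C[1]),np.linalg.norm(C[2]-C[3]))
ey=yd/np.linalg.norm(yd); ex=np.array([ey[1],-ey[0]])
inf=(C[0]+C[1])/2; O=inf+.180*ey
k=ray(c,245+603/4,190+240/4,.086)[:2]; h=ray(c,245+38/4,190+150/4,.03)[:2]
tt=ray(c,245+428/4,190+302/4,.032)[:2]
for n,q in(("knob",k),("handle",h),("tooth",tt)): print(n,(q-O)@ex,(q-O)@ey)
print("O",O,"mid x of knob")
t=(k-O)@ey+.120; print("travel",t)
O=O+ex*((k-O)@ex)/2
T=O+ex*-.089+ey*(-.108+t-.0145); print("press",T)
np.savez("pose.npz",O=O,ex=ex,ey=ey,t=t)
print(totool([*T,.20]))
q=R.from_matrix(np.array([[ey[0],ex[0],0],[ey[1],ex[1],0],[0,0,-1]])); print(np.linalg.det(q.as_matrix()))
print(np.rad2deg((R.from_quat(state()["ee_rot"]).inv()*q).as_rotvec()))
E
```

```text
-10.686362946108215 0.28183526434144757 0.13665034590041825 0.13887732540694953
knob -0.0007690356198048703 -0.09939956474001005
handle -0.001827418395980417 0.1877194758268598
tooth -0.04316476750046839 -0.023344034410487012
O [ 0.52372351 -0.09196065] mid x of knob
travel 0.020600435259989947
press [ 0.41699368 -0.17551815]
[ 32.56053847 -21.05641706   3.1045564 ]
0.9999999999999999
[-6.73302831e-02 -5.10209791e-02 -5.81841182e+01]
```

>>> carry_out:
  series:
    - {"gripper": 0, "delta_pos": [3.26, -2.1, 0.3]}
    - {"gripper": 0, "delta_pos": [3.26, -2.1, 0.3]}
    - {"gripper": 0, "delta_pos": [3.26, -2.1, 0.3]}
    - {"gripper": 0, "delta_pos": [3.26, -2.1, 0.3]}
    - {"gripper": 0, "delta_pos": [3.26, -2.1, 0.3]}
    - {"gripper": 0, "delta_pos": [3.26, -2.1, 0.3]}
    - {"gripper": 0, "delta_pos": [3.26, -2.1, 0.3]}
    - {"gripper": 0, "delta_pos": [3.26, -2.1, 0.3]}
    - {"gripper": 0, "delta_pos": [3.26, -2.1, 0.3]}
    - {"gripper": 0, "delta_pos": [3.26, -2.1, 0.3]}
  newtons: 20

```text
$.series[0]: bad value
```

>>> carry_out:
  series:
    - {"gripper": 0, "rotation": [0, 0, -6]}
    - {"gripper": 0, "rotation": [0, 0, -6]}
    - {"gripper": 0, "rotation": [0, 0, -6]}
    - {"gripper": 0, "rotation": [0, 0, -6]}
    - {"gripper": 0, "rotation": [0, 0, -6]}
    - {"gripper": 0, "rotation": [0, 0, -6]}
    - {"gripper": 0, "rotation": [0, 0, -6]}
    - {"gripper": 0, "rotation": [0, 0, -6]}
    - {"gripper": 0, "rotation": [0, 0, -6]}
    - {"gripper": 0, "rotation": [0, 0, -4.2]}

```text
$.series[0]: bad value
```

```bash
cat > w.py <<'E'
from h import *
z=np.load("pose.npz");O,ex,ey,t=z["O"],z["ex"],z["ey"],z["t"]
s=state();e=s["ee_pos"]
T=O+ex*-.089+ey*(-.108+t-.0145)
print("t",s["time"],"slicer xy",(e[:2]-O)@ex,(e[:2]-O)@ey,"z",e[2],"F",s["force"].round(2),"gap",s["finger_gap"],"j6",s["joint_pos"].round(2))
q=R.from_matrix(np.array([[ey[0],ex[0],0],[ey[1],ex[1],0],[0,0,-1]]))
print("to press",totool([*T,.06]),np.rad2deg((R.from_quat(s["ee_rot"]).inv()*q).as_rotvec()))
E
python3 w.py
```

```text
t 0.1 slicer xy -0.2546569627176712 -0.4525219542563929 z 0.23068671054189374 F [ 0.08 -0.15 -0.15] gap 0.08542309753596995 j6 [-1.35  0.34  1.52 -0.    1.28 -0.15]
to press [ 32.55776645 -21.03684616  17.10454245] [-6.73302831e-02 -5.10209791e-02 -5.81841182e+01]
```

Every row evidently needs all three fields.

>>> carry_out:
  series:
    - {"gripper": 0, "delta_pos": [3.26, -2.1, 0.3], "rotation": [0, 0, 0]}
    - {"gripper": 0, "delta_pos": [3.26, -2.1, 0.3], "rotation": [0, 0, 0]}
    - {"gripper": 0, "delta_pos": [3.26, -2.1, 0.3], "rotation": [0, 0, 0]}
    - {"gripper": 0, "delta_pos": [3.26, -2.1, 0.3], "rotation": [0, 0, 0]}
    - {"gripper": 0, "delta_pos": [3.26, -2.1, 0.3], "rotation": [0, 0, 0]}
    - {"gripper": 0, "delta_pos": [3.26, -2.1, 0.3], "rotation": [0, 0, 0]}
    - {"gripper": 0, "delta_pos": [3.26, -2.1, 0.3], "rotation": [0, 0, 0]}
    - {"gripper": 0, "delta_pos": [3.26, -2.1, 0.3], "rotation": [0, 0, 0]}
    - {"gripper": 0, "delta_pos": [3.26, -2.1, 0.3], "rotation": [0, 0, 0]}
    - {"gripper": 0, "delta_pos": [3.26, -2.1, 0.3], "rotation": [0, 0, 0]}
  newtons: 20

```text
time: 0.93
ee_pos: [0.4183, -0.1745, 0.2011]
ee_rot: [0.983, 0.183, -0.0, -0.0]
force: [1.2, 0.0, -1.0]
finger_gap: 0.0002
finger_force: 0.0
```

>>> carry_out:
  series:
    - {"gripper": 0, "delta_pos": [0, 0, 0], "rotation": [0, 0, -6]}
    - {"gripper": 0, "delta_pos": [0, 0, 0], "rotation": [0, 0, -6]}
    - {"gripper": 0, "delta_pos": [0, 0, 0], "rotation": [0, 0, -6]}
    - {"gripper": 0, "delta_pos": [0, 0, 0], "rotation": [0, 0, -6]}
    - {"gripper": 0, "delta_pos": [0, 0, 0], "rotation": [0, 0, -6]}
    - {"gripper": 0, "delta_pos": [0, 0, 0], "rotation": [0, 0, -6]}
    - {"gripper": 0, "delta_pos": [0, 0, 0], "rotation": [0, 0, -6]}
    - {"gripper": 0, "delta_pos": [0, 0, 0], "rotation": [0, 0, -6]}
    - {"gripper": 0, "delta_pos": [0, 0, 0], "rotation": [0, 0, -6]}
    - {"gripper": 0, "delta_pos": [0, 0, 0], "rotation": [0, 0, -4.2]}

```text
time: 1.77
ee_pos: [0.4174, -0.1762, 0.201]
ee_rot: [0.768, 0.64, -0.0, -0.0]
force: [-0.2, 0.5, 0.5]
finger_gap: -0.0002
finger_force: 0.0
```

```bash
python3 w.py
```

```text
t 1.7667 slicer xy -0.088440033177238 -0.10244718565435558 z 0.20099242618408517 F [-0.25  0.55  0.49] gap -0.00017359577720468401 j6 [-0.57  0.24  1.76 -0.    1.14 -0.39]
to press [ 0.05158801 -0.04547554 14.09929245] [-0.04154704 -0.01405124  0.32030815]
```

>>> carry_out:
  series:
    - {"gripper": 0, "delta_pos": [0, 0, 1.5], "rotation": [0, 0, 0.3]}
    - {"gripper": 0, "delta_pos": [0, 0, 1.5], "rotation": [0, 0, 0]}
    - {"gripper": 0, "delta_pos": [0, 0, 1.5], "rotation": [0, 0, 0]}
    - {"gripper": 0, "delta_pos": [0, 0, 1.5], "rotation": [0, 0, 0]}
    - {"gripper": 0, "delta_pos": [0, 0, 1.5], "rotation": [0, 0, 0]}
    - {"gripper": 0, "delta_pos": [0, 0, 1.5], "rotation": [0, 0, 0]}
    - {"gripper": 0, "delta_pos": [0, 0, 1.5], "rotation": [0, 0, 0]}
    - {"gripper": 0, "delta_pos": [0, 0, 1.5], "rotation": [0, 0, 0]}
    - {"gripper": 0, "delta_pos": [0, 0, 0.5], "rotation": [0, 0, 0]}
    - {"gripper": 0, "delta_pos": [0, 0, 0], "rotation": [0, 0, 0]}

```text
time: 2.6
ee_pos: [0.4168, -0.1758, 0.0752]
ee_rot: [0.771, 0.636, -0.0, -0.001]
force: [0.6, -0.7, -0.2]
finger_gap: 0.0002
finger_force: 0.0
```

```bash
python3 w.py; python3 - <<'E'
from h import *
p,d,c=grab("side"); cv2.imwrite("pics/s1.png",cv2.resize(p[130:280,260:460],None,fx=4,fy=4,interpolation=cv2.INTER_CUBIC))
E
```

```text
t 2.6 slicer xy -0.08909169457928769 -0.10222630583673317 z 0.07516071872864014 F [ 0.57 -0.67 -0.16] gap 0.00016248572528056437 j6 [-0.57  0.42  1.92 -0.    0.81 -0.38]
to press [0.03108445 0.01334489 1.5160743 ] [-0.16385412 -0.06221511 -0.28798342]
```

View pics/s1.png

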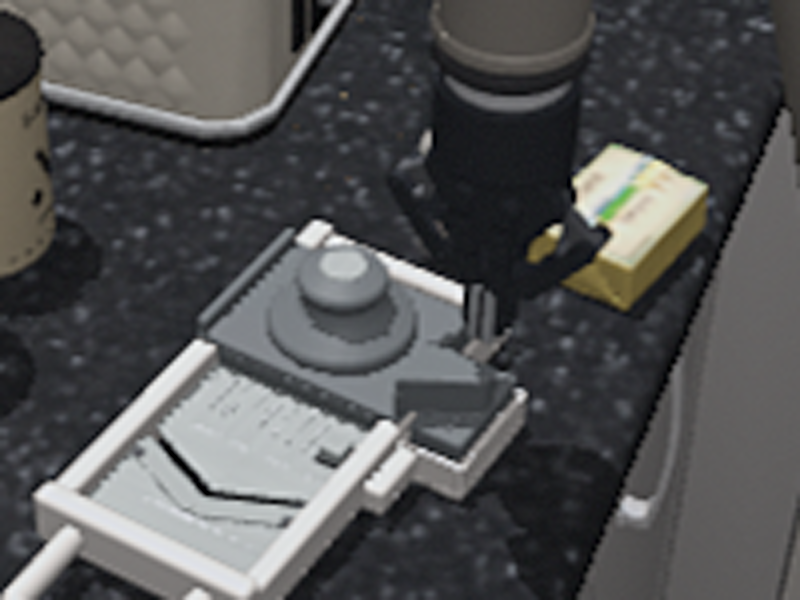

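The tip stands just behind the wing (wing at crop (445,400), tip at (485,345)), over the ribbed bar, with nothing in the way. I'm descending now and shifting slightly away from the knob.

>>> carry_out:
  series:
    - {"gripper": 0, "delta_pos": [0, -0.2, 0.5], "rotation": [0, 0, 0]}
    - {"gripper": 0, "delta_pos": [0, 0, 0.5], "rotation": [0, 0, 0]}
    - {"gripper": 0, "delta_pos": [0, 0, 0.5], "rotation": [0, 0, 0]}
    - {"gripper": 0, "delta_pos": [0, 0, 0.5], "rotation": [0, 0, 0]}
    - {"gripper": 0, "delta_pos": [0, 0, 0.5], "rotation": [0, 0, 0]}
    - {"gripper": 0, "delta_pos": [0, 0, 0.4], "rotation": [0, 0, 0]}
    - {"gripper": 0, "delta_pos": [0, 0, 0.3], "rotation": [0, 0, 0]}
    - {"gripper": 0, "delta_pos": [0, 0, 0], "rotation": [0, 0, 0]}
    - {"gripper": 0, "delta_pos": [0, 0, 0], "rotation": [0, 0, 0]}
    - {"gripper": 0, "delta_pos": [0, 0, 0], "rotation": [0, 0, 0]}

```text
time: 3.48
ee_pos: [0.4158, -0.176, 0.0444]
ee_rot: [0.771, 0.636, 0.0, 0.0]
force: [0.4, 0.4, 0.2]
finger_gap: 0.0003
finger_force: 0.0
```

>>> carry_out:
  series:
    - {"gripper": 0, "delta_pos": [0, 0, 0.1], "rotation": [0, 0, 0]}
    - {"gripper": 0, "delta_pos": [0, 0, 0.1], "rotation": [0, 0, 0]}
    - {"gripper": 0, "delta_pos": [0, 0, 0.1], "rotation": [0, 0, 0]}
    - {"gripper": 0, "delta_pos": [0, 0, 0.1], "rotation": [0, 0, 0]}
    - {"gripper": 0, "delta_pos": [0, 0, 0.1], "rotation": [0, 0, 0]}
    - {"gripper": 0, "delta_pos": [0, 0, 0.1], "rotation": [0, 0, 0]}
    - {"gripper": 0, "delta_pos": [0, 0, 0], "rotation": [0, 0, 0]}
    - {"gripper": 0, "delta_pos": [0, 0, 0], "rotation": [0, 0, 0]}
    - {"gripper": 0, "delta_pos": [0, 0, 0], "rotation": [0, 0, 0]}
    - {"gripper": 0, "delta_pos": [0, 0, 0], "rotation": [0, 0, 0]}

```text
time: 4.32
ee_pos: [0.4157, -0.176, 0.0384]
ee_rot: [0.771, 0.636, -0.0, 0.0]
force: [-1.2, 0.0, 3.3]
finger_gap: -0.0001
finger_force: 1.6
```

```bash
python3 w.py
```

```text
t 4.3167 slicer xy -0.09014349197652849 -0.1026024496673586 z 0.03839873055505075 F [-1.23  0.05  3.26] gap -8.31951889194111e-05 j6 [-0.57  0.48  1.96 -0.    0.7  -0.38]
to press [ 0.07047056  0.11438871 -2.16011892] [ 0.01023553  0.01010087 -0.2819882 ]
```

Contact is at z≈39 mm with 3.3 N, as expected. Pressing 8.5 mm further.

>>> carry_out:
  series:
    - {"gripper": 0, "delta_pos": [0, 0, 0.15], "rotation": [0, 0, 0]}
    - {"gripper": 0, "delta_pos": [0, 0, 0.15], "rotation": [0, 0, 0]}
    - {"gripper": 0, "delta_pos": [0, 0, 0.15], "rotation": [0, 0, 0]}
    - {"gripper": 0, "delta_pos": [0, 0, 0.15], "rotation": [0, 0, 0]}
    - {"gripper": 0, "delta_pos": [0, 0, 0.15], "rotation": [0, 0, 0]}
    - {"gripper": 0, "delta_pos": [0, 0, 0.1], "rotation": [0, 0, 0]}
    - {"gripper": 0, "delta_pos": [0, 0, 0], "rotation": [0, 0, 0]}
    - {"gripper": 0, "delta_pos": [0, 0, 0], "rotation": [0, 0, 0]}
    - {"gripper": 0, "delta_pos": [0, 0, 0], "rotation": [0, 0, 0]}
    - {"gripper": 0, "delta_pos": [0, 0, 0], "rotation": [0, 0, 0]}

```text
time: 5.15
ee_pos: [0.4157, -0.176, 0.0298]
ee_rot: [0.771, 0.636, -0.0, 0.0]
force: [-1.0, -0.6, 5.6]
finger_gap: 0.0
finger_force: 3.1
```

```bash
python3 w.py
```

```text
t 5.15 slicer xy -0.0901432308255809 -0.10263575181955044 z 0.029830104972737956 F [-1.04 -0.56  5.59] gap 1.0486222146797916e-05 j6 [-0.57  0.5   1.96 -0.    0.68 -0.38]
to press [ 0.07350505  0.1144814  -3.01698627] [ 0.00983349  0.01277539 -0.27998854]
```

>>> carry_out:
  series:
    - {"gripper": 0, "delta_pos": [0, 0, 0.04], "rotation": [0, 0, 0]}
    - {"gripper": 0, "delta_pos": [0.2, 0, 0], "rotation": [0, 0, 0]}
    - {"gripper": 0, "delta_pos": [0.2, 0, 0], "rotation": [0, 0, 0]}
    - {"gripper": 0, "delta_pos": [0.2, 0, 0], "rotation": [0, 0, 0]}
    - {"gripper": 0, "delta_pos": [0.2, 0, 0], "rotation": [0, 0, 0]}
    - {"gripper": 0, "delta_pos": [0.2, 0, 0], "rotation": [0, 0, 0]}
    - {"gripper": 0, "delta_pos": [0.2, 0, 0], "rotation": [0, 0, 0]}
    - {"gripper": 0, "delta_pos": [0, 0, 0], "rotation": [0, 0, 0]}
    - {"gripper": 0, "delta_pos": [0, 0, 0], "rotation": [0, 0, 0]}
    - {"gripper": 0, "delta_pos": [0, 0, 0], "rotation": [0, 0, 0]}

```text
time: 5.98
ee_pos: [0.4189, -0.1652, 0.0298]
ee_rot: [0.771, 0.636, 0.0, 0.001]
force: [-0.8, -3.4, 6.1]
finger_gap: 0.0004
finger_force: 3.1
```

```bash
python3 w.py
```

```text
t 5.9833 slicer xy -0.08904218937630638 -0.09138052836384516 z 0.029802309340482693 F [-0.78 -3.39  6.11] gap 0.00035602914615336177 j6 [-0.55  0.5   1.97 -0.    0.68 -0.35]
to press [-1.05653992  0.01679626 -3.01810629] [ 0.14293585  0.08894536 -0.27424139]
```

>>> carry_out:
  series:
    - {"gripper": 0, "delta_pos": [0.25, 0, 0.04], "rotation": [0, 0, 0]}
    - {"gripper": 0, "delta_pos": [0.25, 0, 0], "rotation": [0, 0, 0]}
    - {"gripper": 0, "delta_pos": [0.25, 0, 0], "rotation": [0, 0, 0]}
    - {"gripper": 0, "delta_pos": [0.25, 0, 0], "rotation": [0, 0, 0]}
    - {"gripper": 0, "delta_pos": [0.25, 0, 0], "rotation": [0, 0, 0]}
    - {"gripper": 0, "delta_pos": [0.25, 0, 0], "rotation": [0, 0, 0]}
    - {"gripper": 0, "delta_pos": [0.25, 0, 0], "rotation": [0, 0, 0]}
    - {"gripper": 0, "delta_pos": [0.25, 0, 0], "rotation": [0, 0, 0]}
    - {"gripper": 0, "delta_pos": [0.25, 0, 0], "rotation": [0, 0, 0]}
    - {"gripper": 0, "delta_pos": [0.25, 0, 0], "rotation": [0, 0, 0]}

```text
time: 6.82
ee_pos: [0.4238, -0.1409, 0.0294]
ee_rot: [0.771, 0.636, 0.0, 0.002]
force: [-1.9, -5.7, 6.7]
finger_gap: 0.0002
finger_force: 3.2
```

```bash
python3 w.py; python3 - <<'E'
from h import *
p,d,c=grab("side"); cv2.imwrite("pics/s2.png",cv2.resize(p[130:280,260:460],None,fx=4,fy=4,interpolation=cv2.INTER_CUBIC))
E
```

```text
t 6.8167 slicer xy -0.08877573906288302 -0.06663473384181241 z 0.029445065795407982 F [-1.85 -5.68  6.74] gap 0.0001796665991117511 j6 [-0.49  0.49  1.98 -0.    0.67 -0.3 ]
to press [-3.53257792e+00  2.90325426e-03 -3.04852600e+00] [ 0.16100229  0.11354889 -0.27195686]
```

View pics/s2.png

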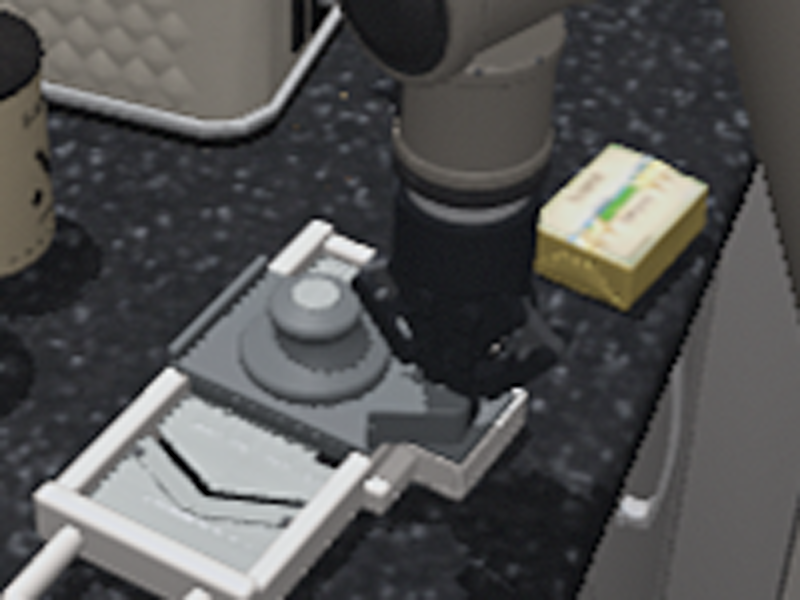

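The guard has moved with the fingers. The knob is now at crop (318,293), and the guard's front edge reaches the tooth at (330,458). Checking the travel from the knob.

```bash
cat > k.py <<'E'
from h import *
z=np.load("pose.npz");O,ex,ey,t=z["O"],z["ex"],z["ey"],z["t"]
c=optics.camera_params("side")
for a,b in((343,262),(318,293)):
    q=ray(c,260+a/4,130+b/4,.086)[:2]; print((q-O)@ex,"travel",(q-O)@ey+.120)
E
python3 k.py
```

```text
0.000558917906092711 travel 0.02045562527877258
-0.001555825649552096 travel 0.050461853110039936
```

>>> carry_out:
  series:
    - {"gripper": 0, "delta_pos": [0.1, 0, 0], "rotation": [0, 0, 0]}
    - {"gripper": 0, "delta_pos": [0.1, 0, 0], "rotation": [0, 0, 0]}
    - {"gripper": 0, "delta_pos": [0.1, 0, 0], "rotation": [0, 0, 0]}
    - {"gripper": 0, "delta_pos": [0.1, 0, 0], "rotation": [0, 0, 0]}
    - {"gripper": 0, "delta_pos": [0.1, 0, 0], "rotation": [0, 0, 0]}
    - {"gripper": 0, "delta_pos": [0, 0, 0], "rotation": [0, 0, 0]}
    - {"gripper": 0, "delta_pos": [0, 0, 0], "rotation": [0, 0, 0]}
    - {"gripper": 0, "delta_pos": [0, 0, 0], "rotation": [0, 0, 0]}
    - {"gripper": 0, "delta_pos": [0, 0, 0], "rotation": [0, 0, 0]}
    - {"gripper": 0, "delta_pos": [0, 0, 0], "rotation": [0, 0, 0]}

```text
time: 7.7
ee_pos: [0.4247, -0.1359, 0.0294]
ee_rot: [0.771, 0.636, 0.0, 0.002]
force: [-1.3, -5.3, 6.4]
finger_gap: -0.0002
finger_force: 3.2
```

Travel is past 0.05 with the catch held at about 0.0105. Next I ease back, rise, then push on against the wing alone.

>>> carry_out:
  series:
    - {"gripper": 0, "delta_pos": [-0.2, 0, 0], "rotation": [0, 0, 0]}
    - {"gripper": 0, "delta_pos": [-0.1, 0, -0.3], "rotation": [0, 0, 0]}
    - {"gripper": 0, "delta_pos": [0, 0, -0.7], "rotation": [0, 0, 0]}
    - {"gripper": 0, "delta_pos": [0, 0, -0.8], "rotation": [0, 0, 0]}
    - {"gripper": 0, "delta_pos": [0, 0, -0.8], "rotation": [0, 0, 0]}
    - {"gripper": 0, "delta_pos": [0, 0, 0], "rotation": [0, 0, 0]}
    - {"gripper": 0, "delta_pos": [0.1, 0, 0], "rotation": [0, 0, 0]}
    - {"gripper": 0, "delta_pos": [0.2, 0, 0], "rotation": [0, 0, 0]}
    - {"gripper": 0, "delta_pos": [0.4, 0, 0], "rotation": [0, 0, 0]}
    - {"gripper": 0, "delta_pos": [0.6, 0, 0], "rotation": [0, 0, 0]}

```text
time: 8.53
ee_pos: [0.4254, -0.1252, 0.0549]
ee_rot: [0.771, 0.636, -0.0, 0.0]
force: [-1.2, -4.0, 2.4]
finger_gap: 0.0003
finger_force: 2.2
```

>>> carry_out:
  series:
    - {"gripper": 0, "delta_pos": [0.8, 0, 0], "rotation": [0, 0, 0]}
    - {"gripper": 0, "delta_pos": [0.9, 0, 0], "rotation": [0, 0, 0]}
    - {"gripper": 0, "delta_pos": [0.9, 0, 0], "rotation": [0, 0, 0]}
    - {"gripper": 0, "delta_pos": [0.9, 0, 0], "rotation": [0, 0, 0]}
    - {"gripper": 0, "delta_pos": [0.9, 0, 0], "rotation": [0, 0, 0]}
    - {"gripper": 0, "delta_pos": [0.9, 0, 0], "rotation": [0, 0, 0]}
    - {"gripper": 0, "delta_pos": [0.9, 0, 0], "rotation": [0, 0, 0]}
    - {"gripper": 0, "delta_pos": [0.7, 0, 0], "rotation": [0, 0, 0]}
    - {"gripper": 0, "delta_pos": [0.5, 0, 0], "rotation": [0, 0, 0]}
    - {"gripper": 0, "delta_pos": [0.2, 0, 0], "rotation": [0, 0, 0]}

```text
time: 9.37
ee_pos: [0.4399, -0.0493, 0.0549]
ee_rot: [0.771, 0.637, -0.0, -0.0]
force: [-1.5, -2.9, 1.4]
finger_gap: 0.0004
finger_force: 2.0
```

```bash
python3 w.py
```

```text
t 9.3667 slicer xy -0.08985562014235633 0.026343249654449907 z 0.054901329700499255 F [-1.5  -2.91  1.38] gap 0.00039528700594881167 j6 [-0.29  0.44  1.96  0.    0.74 -0.09]
to press [-12.82380066   0.13674645  -0.51080014] [-0.03073457 -0.00390257 -0.22990672]
```

>>> carry_out:
  series:
    - {"gripper": 0, "delta_pos": [0.2, 0, 0], "rotation": [0, 0, 0]}
    - {"gripper": 0, "delta_pos": [0.2, 0, 0], "rotation": [0, 0, 0]}
    - {"gripper": 0, "delta_pos": [0.2, 0, 0], "rotation": [0, 0, 0]}
    - {"gripper": 0, "delta_pos": [0.2, 0, 0], "rotation": [0, 0, 0]}
    - {"gripper": 0, "delta_pos": [0.2, 0, 0], "rotation": [0, 0, 0]}
    - {"gripper": 0, "delta_pos": [0.1, 0, 0], "rotation": [0, 0, 0]}
    - {"gripper": 0, "delta_pos": [0.1, 0, 0], "rotation": [0, 0, 0]}
    - {"gripper": 0, "delta_pos": [0.1, 0, 0], "rotation": [0, 0, 0]}
    - {"gripper": 0, "delta_pos": [0, 0, 0], "rotation": [0, 0, 0]}
    - {"gripper": 0, "delta_pos": [0, 0, 0], "rotation": [0, 0, 0]}

```text
time: 10.2
ee_pos: [0.4431, -0.0373, 0.055]
ee_rot: [0.772, 0.636, 0.001, 0.0]
force: [-0.3, 0.4, 0.8]
finger_gap: 0.0002
finger_force: 0.0
```

```bash
python3 w.py; python3 - <<'E'
from h import *
p,d,c=grab("side"); cv2.imwrite("pics/s3.png",cv2.resize(p[150:320,230:430],None,fx=3.5,fy=3.5,interpolation=cv2.INTER_CUBIC))
E
```

```text
t 10.2 slicer xy -0.08899871123867181 0.038769964254468124 z 0.05503489154252512 F [-0.32  0.4   0.84] gap 0.00021224210769129503 j6 [-0.26  0.44  1.96  0.    0.74 -0.07]
to press [-14.06656176   0.07288009  -0.50221084] [ 0.06295866 -0.02337959 -0.29513956]
```

View pics/s3.png

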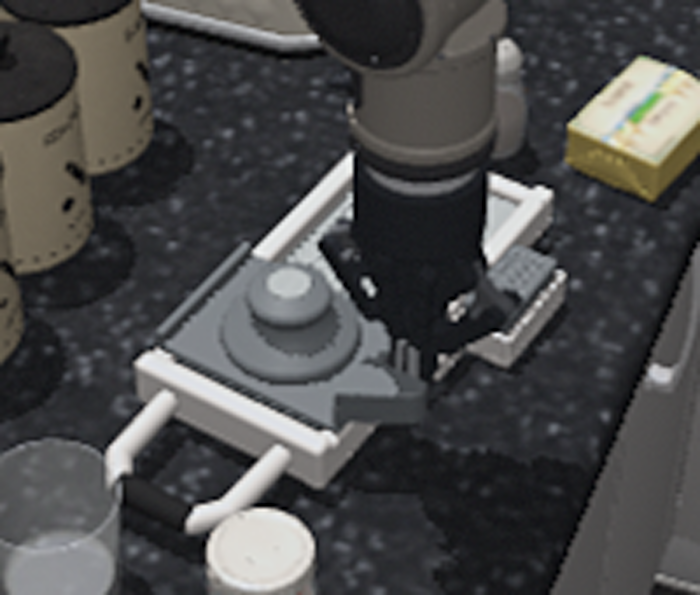

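The guard's front is at the end bar (crop (240,400)), the knob is at (285,282), and the bar stands raised again at (520,275). The contact force dropped to zero, so I'll push a little further to feel the stop.

>>> carry_out:
  series:
    - {"gripper": 0, "delta_pos": [0.1, 0, 0], "rotation": [0, 0, 0]}
    - {"gripper": 0, "delta_pos": [0.1, 0, 0], "rotation": [0, 0, 0]}
    - {"gripper": 0, "delta_pos": [0.1, 0, 0], "rotation": [0, 0, 0]}
    - {"gripper": 0, "delta_pos": [0, 0, 0], "rotation": [0, 0, 0]}
    - {"gripper": 0, "delta_pos": [0, 0, 0], "rotation": [0, 0, 0]}
    - {"gripper": 0, "delta_pos": [0, 0, 0], "rotation": [0, 0, 0]}
    - {"gripper": 0, "delta_pos": [0, 0, 0], "rotation": [0, 0, 0]}
    - {"gripper": 0, "delta_pos": [0, 0, 0], "rotation": [0, 0, 0]}
    - {"gripper": 0, "delta_pos": [0, 0, 0], "rotation": [0, 0, 0]}
    - {"gripper": 0, "delta_pos": [0, 0, 0], "rotation": [0, 0, 0]}

```text
time: 11.08
ee_pos: [0.443, -0.0345, 0.055]
ee_rot: [0.771, 0.636, -0.0, -0.0]
force: [0.2, -0.2, 0.9]
finger_gap: 0.0002
finger_force: 0.0
```

```bash
python3 w.py; python3 - <<'E'
from h import *
z=np.load("pose.npz");O,ex,ey=z["O"],z["ex"],z["ey"]
c=optics.camera_params("side")
q=ray(c,230+285/3.5,150+282/3.5,.086)[:2]; print((q-O)@ex,"travel",(q-O)@ey+.120)
E
```

```text
t 11.0833 slicer xy -0.08956590072327354 0.04148439008149497 z 0.05496796924246898 F [ 0.18 -0.25  0.93] gap 0.000244121009286147 j6 [-0.25  0.44  1.96 -0.    0.74 -0.06]
to press [-14.33795132   0.12721444  -0.50296046] [-0.00781225  0.00101957 -0.28249068]
0.0022271292340842186 travel 0.1568878412877433
```

>>> carry_out:
  series:
    - {"gripper": 0, "delta_pos": [0.05, 0, 0], "rotation": [0, 0, 0]}
    - {"gripper": 0, "delta_pos": [0.05, 0, 0], "rotation": [0, 0, 0]}
    - {"gripper": 0, "delta_pos": [0.05, 0, 0], "rotation": [0, 0, 0]}
    - {"gripper": 0, "delta_pos": [0.03, 0, 0], "rotation": [0, 0, 0]}
    - {"gripper": 0, "delta_pos": [0, 0, 0], "rotation": [0, 0, 0]}
    - {"gripper": 0, "delta_pos": [0, 0, 0], "rotation": [0, 0, 0]}
    - {"gripper": 0, "delta_pos": [0, 0, 0], "rotation": [0, 0, 0]}
    - {"gripper": 0, "delta_pos": [0, 0, 0], "rotation": [0, 0, 0]}
    - {"gripper": 0, "delta_pos": [0, 0, 0], "rotation": [0, 0, 0]}
    - {"gripper": 0, "delta_pos": [0, 0, 0], "rotation": [0, 0, 0]}

```text
time: 11.92
ee_pos: [0.4433, -0.0331, 0.055]
ee_rot: [0.771, 0.636, -0.0, 0.0]
force: [-1.2, -5.2, 0.6]
finger_gap: -0.0
finger_force: 2.6
```

The stop is felt at 5 N, so the guard is home. Retreating back and up.

>>> carry_out:
  series:
    - {"gripper": 0, "delta_pos": [-0.3, 0, 0], "rotation": [0, 0, 0]}
    - {"gripper": 0, "delta_pos": [-0.7, 0, 0], "rotation": [0, 0, 0]}
    - {"gripper": 0, "delta_pos": [0, 0, 0], "rotation": [0, 0, 0]}
    - {"gripper": 0, "delta_pos": [0, 0, -1], "rotation": [0, 0, 0]}
    - {"gripper": 0, "delta_pos": [0, 0, -2], "rotation": [0, 0, 0]}
    - {"gripper": 0, "delta_pos": [0, 0, -3], "rotation": [0, 0, 0]}
    - {"gripper": 0, "delta_pos": [0, 0, -3], "rotation": [0, 0, 0]}
    - {"gripper": 0, "delta_pos": [0, 0, -3], "rotation": [0, 0, 0]}
    - {"gripper": 0, "delta_pos": [0, 0, -2], "rotation": [0, 0, 0]}
    - {"gripper": 0, "delta_pos": [0, 0, 0], "rotation": [0, 0, 0]}

```text
time: 12.75
ee_pos: [0.4438, -0.0431, 0.1991]
ee_rot: [0.771, 0.636, 0.003, 0.003]
force: [0.1, -0.3, -0.3]
finger_gap: 0.0001
finger_force: 0.0
```

>>> carry_out:
  series:
    - {"gripper": 0, "delta_pos": [-2, -1, 0], "rotation": [0, 0, 0]}
    - {"gripper": 0, "delta_pos": [-2, -1, 0], "rotation": [0, 0, 0]}
    - {"gripper": 0, "delta_pos": [-2, -1, 0], "rotation": [0, 0, 0]}
    - {"gripper": 0, "delta_pos": [-2, -1, 0], "rotation": [0, 0, 0]}
    - {"gripper": 0, "delta_pos": [-2, -1, 0], "rotation": [0, 0, 0]}
    - {"gripper": 0, "delta_pos": [-2, 0, 0], "rotation": [0, 0, 0]}
    - {"gripper": 0, "delta_pos": [-2, 0, 0], "rotation": [0, 0, 0]}
    - {"gripper": 0, "delta_pos": [-2, 0, 0], "rotation": [0, 0, 0]}
    - {"gripper": 0, "delta_pos": [0, 0, 0], "rotation": [0, 0, 0]}
    - {"gripper": 0, "delta_pos": [0, 0, 0], "rotation": [0, 0, 0]}

```text
time: 13.58
ee_pos: [0.3615, -0.1904, 0.1942]
ee_rot: [0.772, 0.635, 0.0, -0.001]
force: [-0.8, 0.2, -1.0]
finger_gap: 0.0002
finger_force: 0.0
```

```bash
python3 - <<'E'
from h import *
z=np.load("pose.npz");O,ex,ey=z["O"],z["ex"],z["ey"]
p,d,c=grab("side"); cv2.imwrite("pics/s4.png",cv2.resize(p[130:360,200:460],None,fx=2.5,fy=2.5,interpolation=cv2.INTER_CUBIC))
W=cloud(c,d); sx=(W[...,:2]-O)@ex; sy=(W[...,:2]-O)@ey
m=(abs(sx+.089)<.012)&(abs(sy+.084)<.025)&(W[...,2]>.01)&(W[...,2]<.06); print("bar z",np.median(W[m][:,2]),m.sum())
m=(abs(sx)<.05)&(abs(sy-.035)<.06)&(W[...,2]>.083)&(W[...,2]<.095); print("travel",np.median(sy[m])+.12,m.sum())
E
```

```text
bar z 0.04091111988297569 163
travel 0.163798673952831 256
```

View pics/s4.png

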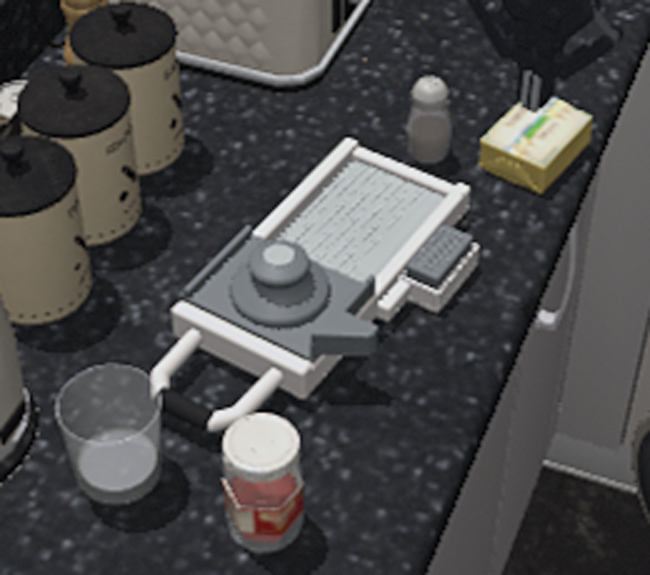

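The guard is home against the end bar (front edge at crop (250,340)). The catch bar is fully up, at (443,252) and 41 mm high. The glass, jar, shaker and butter have not moved, and the arm is clear of everything.

```bash
python3 -c "
from workcell import manip
print(manip.sign_off())"
```

```text
the job is handed in; nothing more can be done
None
```

The job is handed in: the guard is home over the blade, the catch has sprung back up behind it, and the glass, jam jar, salt shaker and butter stand where they were; the hand-in call returned no verdict.

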